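# Point out the ring and the plug gauge for the next check

## Task

A new inspector needs to be shown which two pieces to use for the next check. Point down with the fingertips at the plain grey steel setting ring (the smallest one; the other two are white with a black band), two or three centimetres above its middle, and stay there for two seconds; then point in the same way at the middle of the black handle of the plug gauge with the green collar for two seconds, and finally raise the hand well clear, over 10 cm above the bench. Touch and move nothing at all, cross from place to place well above the pieces, and do not come down over any of the other rings or gauges, as that would point out the wrong one.

Things in the scene. Friction and masses are not known exactly. Their poses are not given: they have to be found in the camera images.
- plain_ring_top (a point): the ring to point at first: plain grey steel setting ring without any band, lying flat on the clipboard (4 mm thick), 49 mm across and 17 mm high, with a round hole through its middle. This point is on its axis, level with its top face; z up.
- green_gauge_top (a point): the gauge to point at second: plug gauge lying flat on the bench, 123 mm long, 30 mm wide and 27 mm high: a black six-sided handle with a green collar at one end and a steel plug at each end. This point is at the middle of the black handle's length, on its top; z up, y along the gauge.
- banded_ring_a_top (a point): another ring, not wanted: white setting ring with a black band round its outside, lying flat on the clipboard (4 mm thick), 58 mm across and 20 mm high, with a round hole through its middle. This point is on its axis, level with its top face; z up.
- banded_ring_b_top (a point): another ring, not wanted: white setting ring with a black band round its outside, lying flat on the clipboard (4 mm thick), 65 mm across and 23 mm high, with a round hole through its middle. This point is on its axis, level with its top face; z up.
- red_gauge_a_top (a point): another gauge, not wanted: plug gauge lying flat on the bench, 123 mm long, 24 mm wide and 21 mm high: a black six-sided handle with a red collar at one end and a steel plug at each end. This point is at the middle of the black handle's length, on its top; z up, y along the gauge.
- red_gauge_b_top (a point): another gauge, not wanted: plug gauge lying flat on the bench, 123 mm long, 27 mm wide and 24 mm high: a black six-sided handle with a red collar at one end and a steel plug at each end. This point is at the middle of the black handle's length, on its top; z up, y along the gauge. The tallest other things round the work are a mug (91 mm), an ink bottle (82 mm) and a hand stamp (80 mm).

How it is judged:
On the way, in this order (a step that is already met when the one before it is completed fails the run):
1. the fingertips point at the plain grey ring from just above and stay there (horizontal distance between the grasp point and plain_ring_top below 0.025 m and z of the grasp point in the frame of plain_ring_top between 0.005 and 0.075 m), for 1.5 s.
2. then they point at the handle of the green-collared gauge from just above and stay there (horizontal distance between the grasp point and green_gauge_top below 0.025 m and z of the grasp point in the frame of green_gauge_top between 0.005 and 0.075 m), for 1.5 s.
At the end, for the whole second after the job is handed in: The hand is raised clear (grasp point over 110 mm above the bench), after pointing at the two pieces in turn (grasp point within 25 mm sideways and 5 to 75 mm above the top, for at least 1.5 s each); all three rings and all three gauges are within 4 mm of where they were (height (world z) of the grasp point above 0.11 m and distance of each of plain_ring_top, banded_ring_a_top, banded_ring_b_top, green_gauge_top, red_gauge_a_top, red_gauge_b_top from where it was at the start of the episode below 0.004 m); the robot touches nothing.
It fails at once if the robot touches something (contact force between any of the fingers, the arm and anything else above 0.5 N).
It fails at once if a ring or gauge is moved or lifted (distance of any of plain_ring_top, banded_ring_a_top, banded_ring_b_top, green_gauge_top, red_gauge_a_top, red_gauge_b_top from where it was at the start of the episode above 0.004 m).
It fails at once if the fingertips come down over a wrong ring or gauge (grasp point within 25 mm sideways and less than 60 mm above its top) ((horizontal distance between the grasp point and banded_ring_a_top below 0.025 m and z of the grasp point in the frame of banded_ring_a_top below 0.06 m) or (horizontal distance between the grasp point and banded_ring_b_top below 0.025 m and z of the grasp point in the frame of banded_ring_b_top below 0.06 m) or (horizontal distance between the grasp point and red_gauge_a_top below 0.025 m and z of the grasp point in the frame of red_gauge_a_top below 0.06 m) or (horizontal distance between the grasp point and red_gauge_b_top below 0.025 m and z of the grasp point in the frame of red_gauge_b_top below 0.06 m)).
It also fails if it takes over 42 s, if anything falls off the work surface, if the arm or the gripper's body presses on something with over 40 N, if the wrist force passes 120 N, or if a joint passes its speed limit or range.

## Robot

A 7-joint arm with a two-finger parallel gripper is mounted at the origin on the work surface; the furniture and walls round the work are solid. World frame = base frame: x ahead of the robot, y to its left, z up, the work surface at z = 0. Lengths are in m, angles in rad, forces in N, time in s.
With the tool pointing down it reaches from about 0.4 to 0.85 m from the base axis. Payload 10.4 kg.
Tool frame: the origin (TCP) lies midway between the tips of the shut fingers; the grasp point (between the pads) lies 19 mm behind it; y points along the fingers, x is the direction in which the jaws open and shut, and the axes are right-handed (so a half turn about y gives the same grasp; the last joint's range is limited). The gripper opens to 87 mm and grips with 3 to 60 N. Pads are 19 mm wide; open, the fingers measure 117 mm over their backs; the gripper's body (75 mm by 190 mm) begins 51 mm behind the grasp point.
Start: joints at [-1.257, 0.332, -0.065, 1.46, 0.022, 1.35, -0.088], TCP at [0.207, 0.59, 0.223] pointing down, gripper open.
Joint ranges: [-2.6, 2.6], [-0.5, 2.12], [-1.47, 1.34], [0.16, 2.42], [-1.27, 4.41], [0.06, 2.06], [-2.6, 2.6]. Speed limits (rad/s): [2.22, 2.22, 2.79, 2.79, 3.14, 3.14, 3.14].

## Interface

Orientations are given as a unit quaternion [x, y, z, w].
In Python, from bench import r gives the robot as it stands. The module is installed in compiled form; this text tells all that it offers.
- The arm moves only by the tool arm_command, never from a script. Its argument "deltas" is one flat list of numbers, 6 for each row, row after row: the shift along the tool's x, y, z in m, then the turn, a rotation vector about the tool's x, y, z in degrees. In form: [tx, ty, tz, ax, ay, az, tx, ty, tz, ax, ay, az, ...]. A call has 1 to 8 rows; each row is the pose to reach, as a shift and turn from the pose commanded when the call began, along the tool's axes at that moment; what a row does not reach only later rows make up. A row lasts 1/8 s, in which the tool goes at most 62.5 mm and 10.7 degrees, less where a joint would pass 70% of its speed; a pose out of reach is approached as far as the arm can. A call with a gripper value outside its range is refused whole. "hand" is the opening, from 0 (shut) to 1 (fully open), set as the call begins (left out, the last holds). The fingers move at their own pace and stop on an object; "grip_force" is the grip in N (left out, the last holds). Time passes only in rows, so rows that repeat a pose let the fingers close. It gives the time, the measured TCP pose, the force and the opening at its end, in the units of the state.
- r.read_state(): the state, without advancing time (a new reading comes with each control period).
- r.camera(name): name is "side" or "top"; returns a dict with "image" (400x640x3 uint8, red, green, blue), "intrinsics" (3x3 intrinsics, pixels), "world_from_camera" (4x4, takes a point from camera to world coordinates). Camera axes: x right, y down, z forward; pixel columns grow to the right and rows downward; lengths in m; the calibration is good to about 2 mm. A picture is of the moment at which its call begins. There is no depth.
- r.close_job(): hands the job in, once; it reports no verdict.
Trained networks look in a picture, given as the dict that the camera call returned (one of the last four; its "shot" number tells which), for a name from the list of things; names that differ only in an ending like _2 or _b are one class to them, and where a whole thing is asked for, a point or a joint stands for the part that bears it (a point fixed in the world has none). Each returns a list of dicts, best first, with "conf" (0 to 1); they miss things now and then, are a little off and sometimes report something else, mostly with a low value. They report only what shows in the picture. A call takes as long as a camera call.
- r.boxes_of(picture, query): "centre" ([row, column] in pixels, amid what is visible of it).
- r.regions_of(picture, query): "region" (400x640 bool, what is visible of it) and "centre" ([row, column] in pixels, amid what is visible of it).
The state is a dict: "time": time; "joint_positions": joint angles; "joint_vel": joint speeds; "joint_torque": joint torques, N m; "ee_pos": TCP position; "eef_rot": TCP orientation; "ft_force": force on the tool from outside, world axes, zero at the start; "torque": the same for the moment, N m; "width": finger opening in m.
Only numpy, scipy, OpenCV 4.12 (cv2) and the standard library are available. Lean on these libraries where they do the work, as an engineer would, in place of code of your own. Each camera call takes 0.05 s, during which the arm holds its last target.

## Working session

There is one attempt and no reset: what is moved stays moved. The work goes in short steps, Python scripts to look and compute and a tool call to move; the robot and the scene stay as the last step left them, time stands still between calls to the robot, and variables do not carry over. Pictures are saved under pics/ and viewed, and the job is handed in when it is done.

Besides the shell and the picture viewer there is one more tool, called as name(argument=value, ...) on one line, values as JSON. arm_command: Moves the arm, as the interface text tells. Its arguments: {"type":"object","properties":{"deltas":{"type":"array","items":{"type":"number"}},"hand":{"type":"number"},"grip_force":{"type":"number"}},"required":["deltas"]}

```bash
mkdir -p pics; cat > h.py <<'E'
import numpy as np,cv2
from bench import r
def px2w(c,rc,z):
    K=np.array(c["intrinsics"]);T=np.array(c["world_from_camera"])
    d=T[:3,:3]@np.linalg.inv(K)@np.array([rc[1],rc[0],1.]);o=T[:3,3]
    return o+d*(z-o[2])/d[2]
E
python3 - <<'E'
from h import *
s=r.read_state();print(s["time"],s["ee_pos"],s["eef_rot"],s["width"])
for n in("top","side"):
    c=r.camera(n);cv2.imwrite(f"pics/{n}0.png",c["image"][:,:,::-1])
    print(n,np.array(c["world_from_camera"])[:3,3])
    for q,z in(("plain_ring_top",.021),("green_gauge_top",.027),("banded_ring_a_top",.025),("red_gauge_a_top",.022)):
        for b in r.boxes_of(c,q): print(q,round(b["conf"],2),np.round(b["centre"]),px2w(c,b["centre"],z).round(3))
E
```

```text
0.0 [0.20644574 0.5895081  0.22177615] [ 0.57703449  0.40873097 -0.40950587 -0.57643312] 0.08660180287779941
top [0.37157531 0.03510146 0.97853533]
plain_ring_top 0.63 [224. 225.] [0.451 0.219 0.021]
green_gauge_top 0.96 [209. 399.] [ 0.479 -0.172  0.027]
green_gauge_top 0.74 [142. 378.] [ 0.636 -0.133  0.027]
banded_ring_a_top 0.78 [235. 296.] [0.425 0.061 0.025]
red_gauge_a_top 0.65 [156. 346.] [ 0.604 -0.058  0.022]
side [0.38887196 0.6877776  0.5535382 ]
green_gauge_top 0.55 [176. 372.] [ 0.472 -0.141  0.027]
banded_ring_a_top 0.9 [233. 377.] [0.431 0.081 0.025]
banded_ring_a_top 0.25 [294. 363.] [0.434 0.25  0.025]
red_gauge_a_top 0.83 [194. 312.] [ 0.607 -0.032  0.022]
red_gauge_a_top 0.5 [177. 372.] [ 0.473 -0.144  0.022]
```

View pics/top0.png

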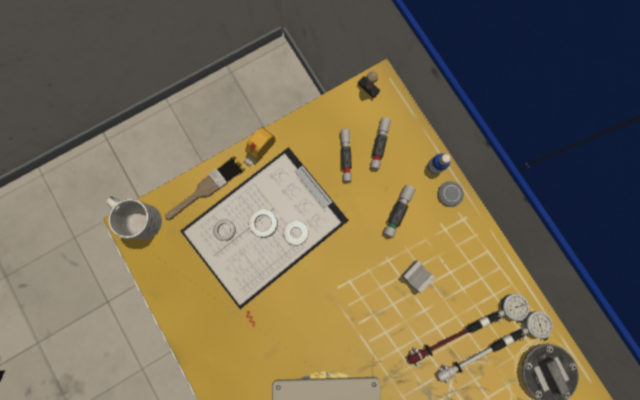

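View pics/side0.png

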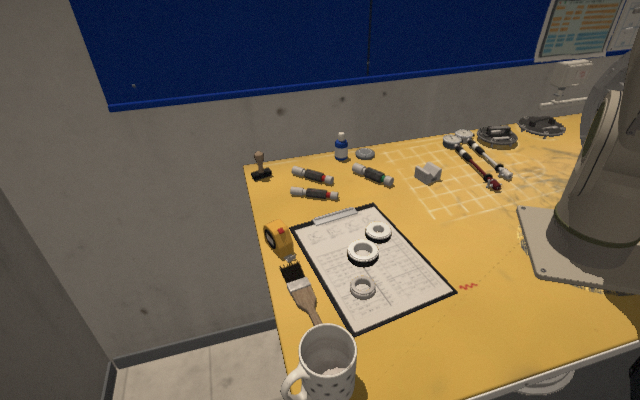

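Top view: the plain ring is at about (row 230, col 224), the banded rings at (222, 263) and (232, 296), and the three gauges at right. I'll zoom in to find the collars and handle centres.

```bash
python3 - <<'E'
import cv2
a=cv2.imread("pics/top0.png");b=cv2.imread("pics/side0.png")
cv2.imwrite("pics/z1.png",cv2.resize(a[100:260,200:440],(780,520),interpolation=cv2.INTER_CUBIC))
cv2.imwrite("pics/z2.png",cv2.resize(b[150:310,280:400],(450,600),interpolation=cv2.INTER_CUBIC))
E
```

```text
(no output)
```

View pics/z1.png

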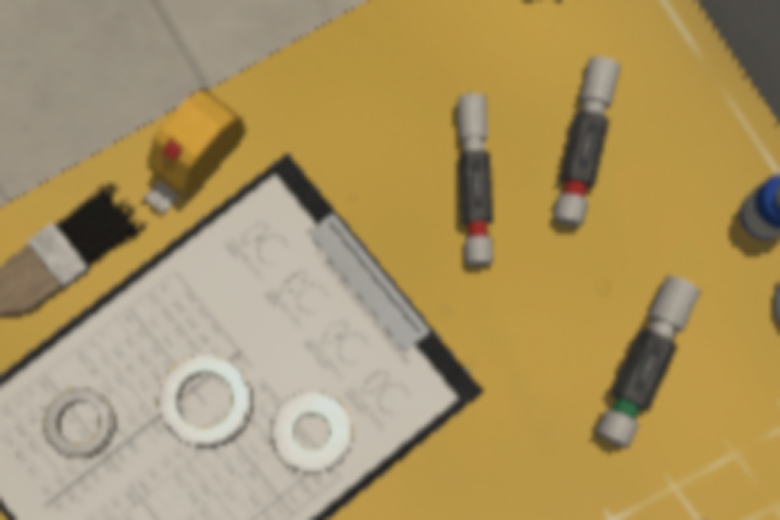

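View pics/z2.png

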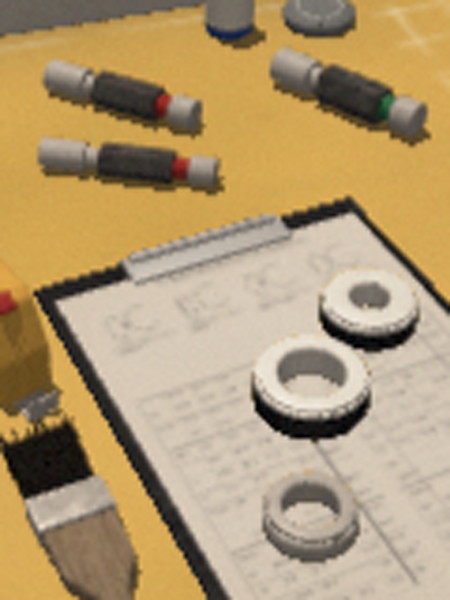

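The green-collared gauge is the lower right one, with its handle middle at about (213, 399) in the top view. The plain ring is at about (230, 224.6). I'll cross-check both against the side view.

```bash
python3 - <<'E'
from h import *
from scipy.spatial.transform import Rotation as R
t=r.camera("top");s=r.camera("side")
P=lambda c,a,z:px2w(c,a,z).round(3)
print("ring",P(t,(229.8,224.6),.021),P(s,(284.1,362.9),.021))
print("green",P(t,(212.9,398.8),.027),P(s,(173.5,374.1),.027))
print("bandmid",P(t,(223,263),.027),"bandR",P(t,(232,296),.025),"redL",P(t,(157,346),.022),"redR",P(t,(145,380),.024))
print("mug",P(t,(218,130),.09),"bottle",P(t,(162,441),.08),"tape",P(t,(145,262),.05))
st=r.read_state();M=R.from_quat(st["eef_rot"]).as_matrix();print(M.round(3),st["ee_pos"])
E
```

```text
ring [0.439 0.219 0.021] [0.439 0.224 0.021]
green [ 0.47  -0.172  0.027] [ 0.469 -0.154  0.027]
bandmid [0.452 0.134 0.027] bandR [0.431 0.06  0.025] redL [ 0.602 -0.057  0.022] redR [ 0.629 -0.137  0.024]
mug [0.462 0.401 0.09 ] bottle [ 0.574 -0.259  0.08 ] tape [0.625 0.134 0.05 ]
[[ 0.33   0.    -0.944]
 [ 0.944  0.     0.33 ]
 [ 0.    -1.    -0.   ]] [0.20653161 0.58988966 0.22257436]
```

Both views agree on the ring. The green gauge differs by 18 mm in y: the side view is oblique and I picked the near face of the handle there, so I trust the top view and use (0.470, -0.168). Shutting the fingers and crossing high.

arm_command(deltas=[-0.017,0,-0.021,0,0,0,-0.034,0,-0.042,0,0,0,-0.051,0,-0.064,0,0,0,-0.068,0,-0.085,0,0,0,-0.085,0,-0.106,0,0,0,-0.102,0,-0.128,0,0,0,-0.119,0,-0.149,0,0,0,-0.136,0,-0.17,0,0,0], hand=0)

```text
time: 1.6
ee_pos: [0.3225, 0.4046, 0.2227]
eef_rot: [-0.577, -0.409, 0.409, 0.577]
ft_force: [-0.2, 0.3, 0.7]
width: 0.0155
```

arm_command(deltas=[-0.017,0,-0.021,0,0,0,-0.034,0,-0.042,0,0,0,-0.051,0,-0.064,0,0,0,-0.068,0,-0.085,0,0,0,-0.085,0,-0.106,0,0,0,-0.102,0,-0.128,0,0,0,-0.119,0,-0.149,0,0,0,-0.136,0,-0.171,0,0,0])

```text
time: 2.6
ee_pos: [0.4389, 0.2198, 0.2227]
eef_rot: [-0.577, -0.409, 0.409, 0.577]
ft_force: [-0.1, 0.4, 1.1]
width: 0.0004
```

```bash
python3 - <<'E'
from h import *
t=r.camera("top");s=r.camera("side")
cv2.imwrite("pics/m1.png",cv2.resize(np.hstack([t["image"],s["image"]])[:,:,::-1],(800,250)))
x=r.read_state();print(x["ee_pos"],x["joint_positions"],x["width"],x["time"])
E
```

```text
[0.44007404 0.21773047 0.22279753] [-0.79440036  0.02686793  0.24703728  1.81773847 -0.00610732  1.29722318
  0.68373562] 0.0006334996632298308 2.7
```

View pics/m1.png

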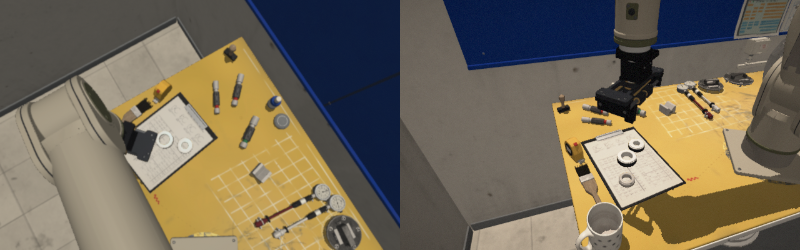

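Hand is over the plain ring at height, with rings and gauges unchanged. Descending to the pointing height, fingertips about 25 mm above the ring.

arm_command(deltas=[0.001,0.022,0,0,0,0,0.001,0.044,0,0,0,0,0.002,0.066,0,0,0,0,0.002,0.088,0,0,0,0,0.002,0.11,0,0,0,0,0.002,0.132,0,0,0,0,0.002,0.154,0,0,0,0,0.002,0.174,0,0,0,0])

```text
time: 3.7
ee_pos: [0.4387, 0.2232, 0.0479]
eef_rot: [-0.576, -0.409, 0.409, 0.577]
ft_force: [0.2, 0.3, -0.5]
width: 0.0002
```

```bash
python3 - <<'E'
from h import *
s=r.camera("side")
cv2.imwrite("pics/m2.png",cv2.resize(s["image"][120:340,230:470][:,:,::-1],(654,600)))
x=r.read_state();print(x["ee_pos"],x["time"])
E
```

```text
[0.43743101 0.22239076 0.04557345] 3.75
```

View pics/m2.png

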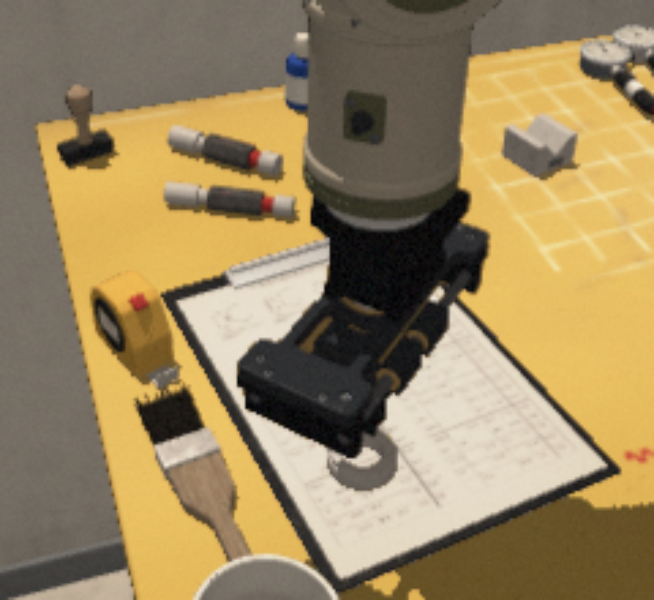

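The fingertips are right above the plain ring, without touching. Holding for two seconds and then rising.

arm_command(deltas=[0,0,0,0,0,0,0,0,0,0,0,0,0,0,0,0,0,0,0,0,0,0,0,0,0,0,0,0,0,0,0,0,0,0,0,0,0,0,0,0,0,0,0,0,0,0,0,0])

```text
time: 4.75
ee_pos: [0.4391, 0.2224, 0.0485]
eef_rot: [-0.577, -0.409, 0.409, 0.577]
ft_force: [0.8, 0.6, -0.6]
width: 0.001
```

arm_command(deltas=[0,0,0,0,0,0,0,0,0,0,0,0,0,0,0,0,0,0,0,0,0,0,0,0,0,0,0,0,0,0,0,0,0,0,0,0,0,0,0,0,0,0,0,0,0,0,0,0])

```text
time: 5.75
ee_pos: [0.4392, 0.2224, 0.0485]
eef_rot: [-0.577, -0.409, 0.409, 0.577]
ft_force: [-0.2, 0.2, 0.2]
width: 0.0006
```

arm_command(deltas=[0,-0.02,0,0,0,0,0,-0.04,0,0,0,0,0,-0.06,0,0,0,0,0,-0.08,0,0,0,0,0,-0.1,0,0,0,0,0,-0.12,0,0,0,0,0,-0.14,0,0,0,0,0,-0.16,0,0,0,0])

```text
time: 6.75
ee_pos: [0.4391, 0.2223, 0.2092]
eef_rot: [-0.577, -0.409, 0.409, 0.577]
ft_force: [0.0, -0.4, 0.6]
width: 0.0002
```

arm_command(deltas=[-0.022,0,-0.01,0,0,0,-0.045,0,-0.02,0,0,0,-0.067,0,-0.03,0,0,0,-0.09,0,-0.04,0,0,0,-0.112,0,-0.049,0,0,0,-0.134,0,-0.059,0,0,0,-0.157,0,-0.069,0,0,0,-0.179,0,-0.079,0,0,0])

```text
time: 7.75
ee_pos: [0.4545, 0.0265, 0.2086]
eef_rot: [-0.577, -0.409, 0.409, 0.577]
ft_force: [0.2, 0.4, 0.2]
width: 0.0004
```

arm_command(deltas=[-0.022,0,-0.01,0,0,0,-0.045,0,-0.02,0,0,0,-0.067,0,-0.03,0,0,0,-0.09,0,-0.04,0,0,0,-0.112,0,-0.049,0,0,0,-0.134,0,-0.059,0,0,0,-0.157,0,-0.069,0,0,0,-0.179,0,-0.079,0,0,0])

```text
time: 8.75
ee_pos: [0.4699, -0.1685, 0.2086]
eef_rot: [-0.577, -0.409, 0.409, 0.577]
ft_force: [-0.2, 1.0, 0.6]
width: 0.0007
```

```bash
python3 - <<'E'
from h import *
t=r.camera("top");s=r.camera("side")
cv2.imwrite("pics/m3.png",cv2.resize(np.hstack([t["image"],s["image"]])[:,:,::-1],(800,250)))
x=r.read_state();print(x["ee_pos"],x["joint_positions"],x["time"])
E
```

```text
[ 0.46959765 -0.17030578  0.20862329] [-0.39659886  0.04900721  0.68146005  1.83644613 -0.03145595  1.26684173
  1.5240782 ] 8.85
```

View pics/m3.png

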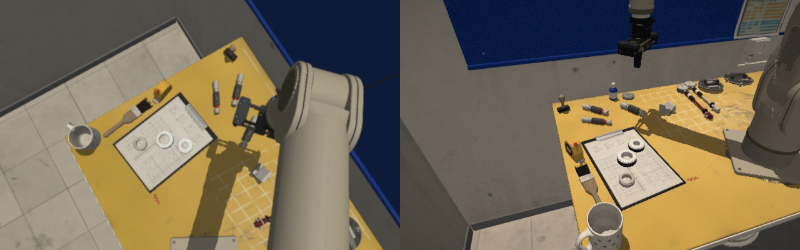

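The hand is high above the green-collared gauge, everything is unmoved and the surroundings are clear. Descending to about 26 mm above the handle.

arm_command(deltas=[0,0.02,0,0,0,0,0,0.04,0,0,0,0,0,0.06,0,0,0,0,0,0.08,0,0,0,0,0,0.1,0,0,0,0,0,0.12,0,0,0,0,0,0.14,0,0,0,0,0,0.155,0,0,0,0])

```text
time: 9.85
ee_pos: [0.4698, -0.1669, 0.0527]
eef_rot: [-0.576, -0.409, 0.409, 0.577]
ft_force: [0.3, 0.0, -0.4]
width: 0.0008
```

```bash
python3 - <<'E'
from h import *
s=r.camera("side")
cv2.imwrite("pics/m4.png",cv2.resize(s["image"][80:260,260:480][:,:,::-1],(733,600)))
x=r.read_state();print(x["ee_pos"],x["time"])
E
```

```text
[ 0.46893119 -0.16671646  0.0511839 ] 9.9
```

View pics/m4.png

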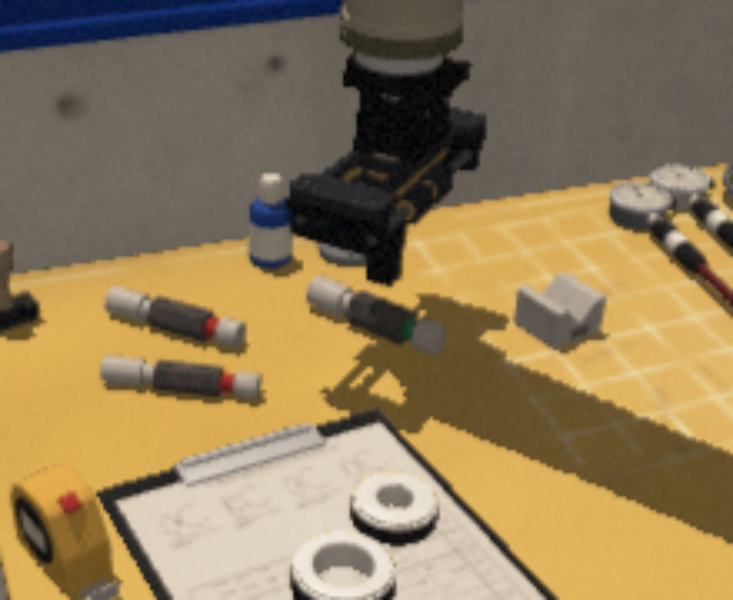

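The shut tips are just above the middle of the handle with a visible gap. Holding, then raising.

arm_command(deltas=[0,0,0,0,0,0,0,0,0,0,0,0,0,0,0,0,0,0,0,0,0,0,0,0,0,0,0,0,0,0,0,0,0,0,0,0,0,0,0,0,0,0,0,0,0,0,0,0])

```text
time: 10.9
ee_pos: [0.47, -0.1677, 0.0535]
eef_rot: [-0.577, -0.409, 0.409, 0.577]
ft_force: [0.0, -0.0, -0.3]
width: 0.0002
```

arm_command(deltas=[0,0,0,0,0,0,0,0,0,0,0,0,0,0,0,0,0,0,0,0,0,0,0,0,0,0,0,0,0,0,0,0,0,0,0,0,0,0,0,0,0,0,0,0,0,0,0,0])

```text
time: 11.9
ee_pos: [0.47, -0.1677, 0.0535]
eef_rot: [-0.577, -0.409, 0.409, 0.577]
ft_force: [-0.5, -0.2, 0.4]
width: 0.0009
```

arm_command(deltas=[0,-0.02,0,0,0,0,0,-0.04,0,0,0,0,0,-0.06,0,0,0,0,0,-0.08,0,0,0,0,0,-0.1,0,0,0,0,0,-0.12,0,0,0,0,0,-0.14,0,0,0,0,0,-0.16,0,0,0,0])

```text
time: 12.9
ee_pos: [0.4699, -0.1677, 0.2142]
eef_rot: [-0.577, -0.409, 0.409, 0.577]
ft_force: [0.3, -0.3, -0.1]
width: 0.0005
```

arm_command(deltas=[0,0,0,0,0,0,0,0,0,0,0,0,0,0,0,0,0,0])

```text
time: 13.28
ee_pos: [0.4695, -0.1676, 0.2127]
eef_rot: [-0.576, -0.409, 0.409, 0.577]
ft_force: [-0.1, -0.5, -0.0]
width: 0.0006
```

```bash
python3 - <<'E'
from h import *
s=r.camera("side")
a=cv2.imread("pics/side0.png").astype(int)[:,:,::-1]
d=abs(a-s["image"]).max(2)
print(d[270:305,345:380].max(),d[215:270,345:395].max(),d[165:205,285:340].max())
cv2.imwrite("pics/m5.png",s["image"][:,:,::-1])
x=r.read_state();print(x["ee_pos"],x["ft_force"],x["time"])
r.close_job()
E
```

```text
14 118 15
[ 0.46957811 -0.16763608  0.21276477] [ 0.49250769 -0.60788716 -0.10056157] 13.325
the job is handed in; nothing more can be done
```

View pics/m5.png

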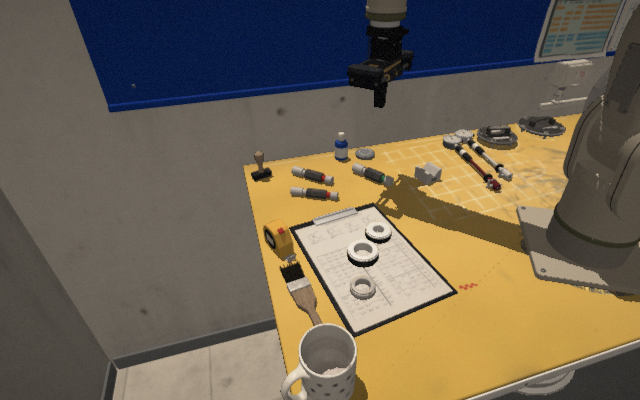

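The job is handed in. With the fingers shut, the arm pointed at the plain grey ring and then at the handle of the green-collared gauge. Each hold lasted about 2 s, with the tips about 26–27 mm above the piece. It crossed between them at about 0.21 m and finished with the tips at z = 0.213 m at 13.3 s.

**Checks that passed:**
- The force readings showed only noise throughout.
- In the last side picture every piece lies where it was at the start.
- The picture areas round the plain ring and the red gauges differ from the first picture only by noise.

**Checks that disagreed or were less certain:**
- **Green gauge position:** the two views differed by about 18 mm in y. I put this down to picking the near face of the handle in the oblique side view. I went by the top view (aiming at y = -0.168), and a side picture of the hold showed the tips over the middle of the handle.
- **Banded rings:** their picture area differed more from the first picture (118, against 14–15 elsewhere). I took this to be the arm's shadow, as the rings look to be in the same place.
- **Green gauge movement:** it was in the arm's shadow in the last picture, so I checked it by eye only.

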